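Find the rocking corner of the balance plate and cam it firm

TASK

The balance's base plate rocks: with the fingertips, press down on its corners one at a time until you find the one that sinks, then press that corner's red lever down fully flat, leaving the other three levers up. Press the same corner once more, as firmly as before, to prove that it no longer gives, then take the hand away. Lift nothing, and leave the weight, the beaker, the jar and the forceps where they are.

Things in the scene. Friction and masses are not known exactly. Their poses are not given: they have to be found in the camera images.
- plate: Grey aluminium base plate (plate_c0: the bare plate), 180 (x) x 236 (y) x 14 mm, 2 kg, on four feet (x +-58, y +-76 mm) in dark grey rubber cups fixed to the bench. Origin: centre of its underside, 18 mm above the bench; top face at z = 14 mm; x away from the robot, y left (yaw within 0.25 rad), z up. Over each foot a dark cam block (26 x 24, 22 mm high) with a lever. One corner, not always the same, rocks; all look alike.
- corner_front_left (a point): Where to press the corner nearest the robot, on its left (-x, +y of the plate): on the top face at |x| = 79, |y| = 106 mm, clear of the cam block by 8 mm in x, 18 mm in y; moves with the plate. A firm corner gives under 1 mm. The rocking one (its cup's rubber is soft) sinks 3 to 4 mm under about 3 N and springs back.
- lever_front_left (a joint): Cam lever of the front left corner, 55 mm long, red sleeve (14 x 31 mm) at its end; points along the plate's y from its block to the middle. Value in rad: 0 to 0.03 at the start (raised about 40 degrees), 0.75 fully flat, against a stop. Pushing it down takes 4 to 6 N; it stays where left. Flat, it has lowered its foot 2.5 mm, taking up a soft cup's slack; at a firm corner it tilts the plate.
- sleeve_front_left (a point): Point on the upper face of that lever's red sleeve, 42 mm from the hinge pin, 13 mm from the end; moves with the lever. The pin is 16 mm above the plate's top, over the foot; the flat sleeve's upper face is 21.5 mm above the top. A fingertip coming straight down 33 mm inward of the pin (along y) meets the sleeve and follows it flat.
- corner_front_right (a point): Where to press the corner nearest the robot, on its right (-x, -y of the plate): on the top face at |x| = 79, |y| = 106 mm, clear of the cam block by 8 mm in x, 18 mm in y; moves with the plate. A firm corner gives under 1 mm. The rocking one (its cup's rubber is soft) sinks 3 to 4 mm under about 3 N and springs back.
- lever_front_right (a joint): Cam lever of the front right corner, 55 mm long, red sleeve (14 x 31 mm) at its end; points along the plate's y from its block to the middle. Value in rad: 0 to 0.03 at the start (raised about 40 degrees), 0.75 fully flat, against a stop. Pushing it down takes 4 to 6 N; it stays where left. Flat, it has lowered its foot 2.5 mm, taking up a soft cup's slack; at a firm corner it tilts the plate.
- sleeve_front_right (a point): Point on the upper face of that lever's red sleeve, 42 mm from the hinge pin, 13 mm from the end; moves with the lever. The pin is 16 mm above the plate's top, over the foot; the flat sleeve's upper face is 21.5 mm above the top. A fingertip coming straight down 33 mm inward of the pin (along y) meets the sleeve and follows it flat.
- corner_back_left (a point): Where to press the corner far from the robot, on its left (+x, +y of the plate): on the top face at |x| = 79, |y| = 106 mm, clear of the cam block by 8 mm in x, 18 mm in y; moves with the plate. A firm corner gives under 1 mm. The rocking one (its cup's rubber is soft) sinks 3 to 4 mm under about 3 N and springs back.
- lever_back_left (a joint): Cam lever of the back left corner, 55 mm long, red sleeve (14 x 31 mm) at its end; points along the plate's y from its block to the middle. Value in rad: 0 to 0.03 at the start (raised about 40 degrees), 0.75 fully flat, against a stop. Pushing it down takes 4 to 6 N; it stays where left. Flat, it has lowered its foot 2.5 mm, taking up a soft cup's slack; at a firm corner it tilts the plate.
- sleeve_back_left (a point): Point on the upper face of that lever's red sleeve, 42 mm from the hinge pin, 13 mm from the end; moves with the lever. The pin is 16 mm above the plate's top, over the foot; the flat sleeve's upper face is 21.5 mm above the top. A fingertip coming straight down 33 mm inward of the pin (along y) meets the sleeve and follows it flat.
- corner_back_right (a point): Where to press the corner far from the robot, on its right (+x, -y of the plate): on the top face at |x| = 79, |y| = 106 mm, clear of the cam block by 8 mm in x, 18 mm in y; moves with the plate. A firm corner gives under 1 mm. The rocking one (its cup's rubber is soft) sinks 3 to 4 mm under about 3 N and springs back.
- lever_back_right (a joint): Cam lever of the back right corner, 55 mm long, red sleeve (14 x 31 mm) at its end; points along the plate's y from its block to the middle. Value in rad: 0 to 0.03 at the start (raised about 40 degrees), 0.75 fully flat, against a stop. Pushing it down takes 4 to 6 N; it stays where left. Flat, it has lowered its foot 2.5 mm, taking up a soft cup's slack; at a firm corner it tilts the plate.
- sleeve_back_right (a point): Point on the upper face of that lever's red sleeve, 42 mm from the hinge pin, 13 mm from the end; moves with the lever. The pin is 16 mm above the plate's top, over the foot; the flat sleeve's upper face is 21.5 mm above the top. A fingertip coming straight down 33 mm inward of the pin (along y) meets the sleeve and follows it flat.
- cal_weight_200: Steel-grey calibration weight with a knob, 27 mm across, 48 mm high, standing loose on the plate's middle strip. Origin: centre of its underside. Leave it alone.
- weigh_beaker: Small open beaker, 46 mm across, 42 mm high, standing loose on the plate's middle strip. Origin: centre of its underside. Leave it alone.
- sample_jar: Closed sample jar with a white lid, 44 mm across, 60 mm high, standing on the bench beside the right end of the plate. Origin: centre of its underside. Leave it alone.
- forceps: Steel forceps, 21 x 132 x 9 mm, lying (roughly along x) on the bench beside the left end of the plate. Origin: centre of the underside. Leave them alone.

How it is judged:
By the outcome, as a careful person would: the job done as asked, in the order asked, and still so for the second after the job is handed in, with the robot touching nothing.
It also fails if it takes over 58 s, if anything falls off the work surface, if the arm or the gripper's body presses on something with over 40 N, if the wrist force passes 120 N, or if a joint passes its speed limit or range.

ROBOT

A 6-joint arm with a two-finger parallel gripper is mounted at the origin on a cart in front of the work surface, level with it; the furniture and walls round the work are solid. World frame = base frame: x ahead of the robot, y to its left, z up, the work surface at z = 0. Lengths are in m, angles in rad, forces in N, time in s.
With the tool pointing down it reaches from about 0.375 to 0.975 m from the base axis. Payload 3.8 kg.
Tool frame: the origin (TCP) lies on the mounting face of the last link; the fingertips stand 173 mm ahead of it and the grasp point (between the pads) lies 155 mm ahead of it; z points along the fingers, y is the line along which they close (so a half turn about z gives the same grasp; the last joint's range is limited). The gripper opens to 85 mm and grips with 20 to 120 N. Pads are 22 mm wide; open, the fingers measure 114 mm over their backs; the gripper's body (76 mm by 85 mm) begins 54 mm behind the grasp point. The pads swing forward as they close: fully open they stand 13 mm farther back than shut.
Start: joints at [-1.351, 0.264, 1.604, -0, 1.274, -0.037], TCP at [0.171, -0.653, 0.405] pointing down, gripper open.
Joint ranges: [-2.63, 2.63], [-0.94, 2.18], [0.31, 2.57], [-1.31, 4.45], [0, 2.66], [-2.55, 2.55]. Speed limits (rad/s): [2.57, 2.57, 3.14, 3.14, 3.14, 3.14].

INTERFACE

Orientations are given as a rotation vector (axis times angle).
In Python, from workcell import bot gives the robot as it stands.
- The arm moves only by the tool drive_tool, never from a script. Its argument "increments" is a list of rows, each an object with "delta_pos": the shift along the tool's x, y, z in mm, a list of three; "turn": the turn about the tool's z in rad; "jaw": the opening, from -1 (shut) to 1 (fully open). A call has 1 to 8 rows; each row shifts and turns the commanded pose from where the row before left it, along the tool's axes as they then stand; what a row does not reach is not made up. A row lasts 1/12 s, in which the tool goes at most 41.7 mm and 7.16 degrees, less where a joint would pass 70% of its speed; a pose out of reach is approached as far as the arm can. A call is refused whole if a number of a shift passes 41.7 or a number of a turn 0.125, either way. A call with a gripper value outside its range is refused whole. The fingers move at their own pace and stop on an object; "grip_force" is the grip in N (left out, the last holds). Time passes only in rows, so rows that do not move let the fingers close. It gives the time, the measured TCP pose, the force, the opening and the grip force at its end, in the units of the state.
- bot.read_state(): the state, without advancing time (a new reading comes with each control period).
- bot.read_camera(name): name is "side" or "top"; returns a dict with "pixels" (420x560x3 uint8, red, green, blue), "fovy" (degrees; the focal length in pixels is half the picture's height over the tangent of half this angle, whatever the lens; pixels are square), "cx", "cy" (the principal point, pixels), "k1" (the pictures are not rectified: a ray, as slopes to the right and down, at radius r is drawn at 1 + k1 r^2 times it, then the intrinsics apply), "camera_from_world" (4x4, takes a point from world to camera coordinates). Camera axes: x right, y down, z forward; pixel columns grow to the right and rows downward; lengths in m; the calibration is good to about 2 mm. A picture is of the moment at which its call begins. There is no depth.
- bot.finish_job(): hands the job in; it is judged then, once.
The state is a dict: "time": time; "q": joint angles; "joint_vel": joint speeds; "joint_torque": joint torques, N m; "tool_pos": TCP position; "tcp_rot": TCP orientation; "wrist_force": force on the tool from outside, world axes, zero at the start; "torque": the same for the moment, N m; "width": opening from 0.0 (shut) to 1.0 (fully open); "grip_force": force on a finger pad.
Only numpy, scipy, OpenCV 4.12 (cv2) and the standard library are available. Lean on these libraries where they do the work, as an engineer would, in place of code of your own. Each camera call takes 0.05 s, during which the arm holds its last target. There are 200 camera calls.

## Working session

There is one attempt and no reset: what is moved stays moved. The work goes in short steps, Python scripts to look and compute and a tool call to move; the robot and the scene stay as the last step left them, time stands still between calls to the robot, and variables do not carry over. Pictures are saved under pics/ and viewed, at most 10 in all, crops included, and the job is handed in when it is done.

Besides the shell and the picture viewer there is one more tool, called after "Call:" as name(argument=value, ...) on one line, values as JSON. drive_tool: Moves the arm, as the interface text tells. Its arguments: {"type":"object","properties":{"increments":{"type":"array"},"grip_force":{"type":"number"}},"required":["increments"]}

```bash
mkdir -p pics
python3 - <<'E'
from workcell import bot
import cv2,pickle
d={}
for n in("top","side"):
    c=bot.read_camera(n); d[n]=c
    cv2.imwrite(f"pics/{n}0.png",c["pixels"][:,:,::-1])
    print(n,c["fovy"],c["cx"],c["cy"],c["k1"],c["camera_from_world"].tolist() if hasattr(c["camera_from_world"],'tolist') else c["camera_from_world"])
pickle.dump(d,open("cams.pkl","wb"))
s=bot.read_state();print(s)
E
```

```text
top 44.66733717766214 283.92526563474155 201.96895841017283 -0.1368157886642554 [[0.010944577774273444, -0.9998835112302319, -0.010638617731896607, 0.027483430124496375], [-0.9857830132340951, -0.00900506054748279, -0.16778188133301059, 0.5850058684911421], [0.16766653523124753, 0.01232367049375777, -0.985766737169149, 1.0674409112005818], [0.0, 0.0, 0.0, 1.0]]
side 54.781205827576514 271.77127715968027 210.1989397742814 0.028873113060509614 [[0.9653827078047871, -0.2608049921407227, 0.0041211097989009345, -0.5277405297789719], [-0.14986320025367703, -0.567519122615348, -0.8096067358141432, 0.1496434965548646], [0.21348828698835753, 0.7809627401741923, -0.5869582180857456, 0.8678437418151853], [0.0, 0.0, 0.0, 1.0]]
{'time': 0.1, 'q': array([-1.35086029e+00,  2.64667803e-01,  1.60524516e+00,  1.33055931e-05,
        1.27367403e+00, -3.69083844e-02]), 'joint_vel': array([-0.00138737, -0.00220573, -0.00395814, -0.00090551, -0.00078995,
       -0.00091521]), 'joint_torque': array([ 4.40615040e-04, -5.16707218e+01, -3.68590522e+01, -1.34789884e-04,
        6.27865884e-03, -2.00337632e-05]), 'tool_pos': array([ 0.17139774, -0.65255819,  0.40348874]), 'tcp_rot': array([-3.11375223e+00, -4.02081632e-01,  2.66222250e-04]), 'wrist_force': array([ 0.35448304, -0.48177652,  0.45404577]), 'torque': array([ 0.03262295, -0.00360987, -0.01965508]), 'grip_force': 0.0, 'width': 1.0023448508429085}
```

View pics/top0.png

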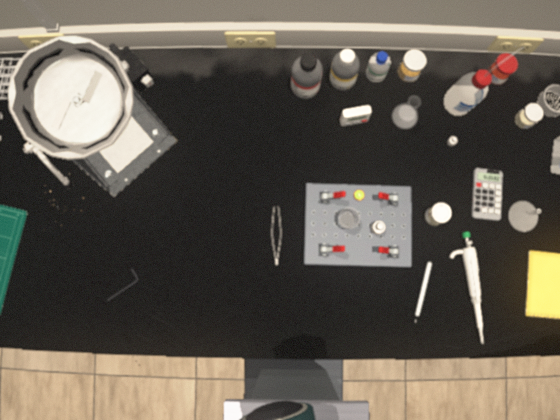

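View pics/side0.png

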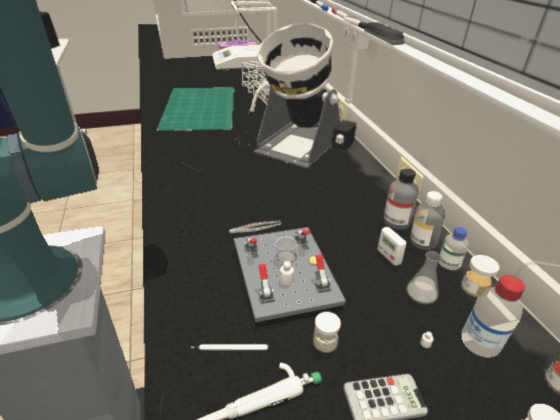

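The top view shows the plate with corners near (306,184), (411,187), (411,268) and (304,265). The jar is at (438,214) and the forceps at (277,235). I'll enlarge both views.

Run:
```python
import cv2,pickle
d=pickle.load(open("cams.pkl","rb"))
t=d["top"]["pixels"][172:282,292:426,::-1]; cv2.imwrite("pics/top_c.png",cv2.resize(t,None,fx=5,fy=5,interpolation=cv2.INTER_CUBIC))
t=d["side"]["pixels"][215:330,222:358,::-1]; cv2.imwrite("pics/side_c.png",cv2.resize(t,None,fx=5,fy=5,interpolation=cv2.INTER_CUBIC))
```

```text
(no output)
```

View pics/top_c.png

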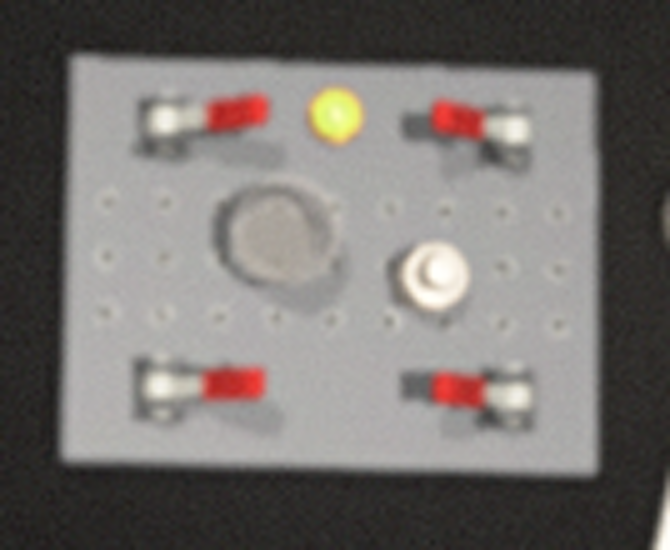

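View pics/side_c.png

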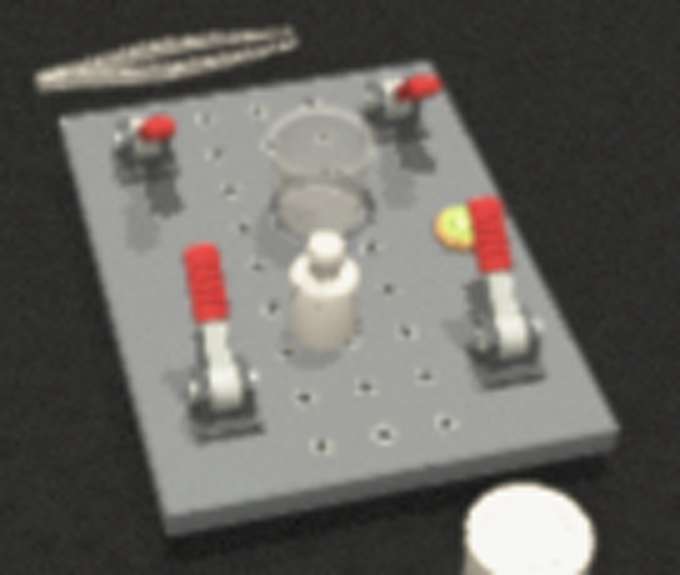

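Reading the plate's top-face corners in crop pixels:

| Corner | Top crop | Side crop |
|---|---|---|
| BL | (71,57) | (430,63) |
| BR | (596,71) | (617,430) |
| FR | (598,475) | (168,517) |
| FL | (61,461) | (62,120) |

All four levers are up. Next I'll fit the plate pose from these.

```bash
cat > h.py <<'E'
import numpy as np,pickle,cv2
from scipy.optimize import least_squares
d=pickle.load(open("cams.pkl","rb"))
def proj(n,P):
    c=d[n];T=np.array(c["camera_from_world"]);p=np.atleast_2d(P)@T[:3,:3].T+T[:3,3]
    s=p[:,:2]/p[:,2:];f=210/np.tan(np.radians(c["fovy"])/2)
    s=s*(1+c["k1"]*(s**2).sum(1,keepdims=True));return s*f+[c["cx"],c["cy"]]
def w(pose,p):
    x,y,a=pose;p=np.atleast_2d(p).astype(float);R=np.array([[np.cos(a),-np.sin(a)],[np.sin(a),np.cos(a)]])
    return np.c_[p[:,:2]@R.T+[x,y],p[:,2]+.018]
E
python3 - <<'E'
from h import *
C=np.array([[.09,.118,.014],[.09,-.118,.014],[-.09,-.118,.014],[-.09,.118,.014]])
o={"top":np.array([[71,57],[596,71],[598,475],[61,461]])/5+[292,172]-.4,
"side":np.array([[430,63],[617,430],[168,517],[62,120]])/5+[222,215]-.4}
for ns in(["top"],["side"],["top","side"]):
    r=least_squares(lambda p:np.concatenate([(proj(n,w(p,C))-o[n]).ravel() for n in ns]),[.5,-.1,0])
    print(ns,r.x,np.abs(r.fun).max())
P=r.x
print(P)
for n,x,y in(("FL",-79,106),("FR",-79,-106),("BL",79,106),("BR",79,-106)):
    s=np.sign(y);print(n,w(P,[x/1e3,y/1e3,.014]),"lever",w(P,[np.sign(x)*.058,s*(.076-.033),.014]))
E
```

```text
['top'] [ 0.53906329 -0.130955   -0.01968785] 0.17364039783089424
['side'] [ 0.53848653 -0.1346199  -0.02139168] 0.9029749857493243
['top', 'side'] [ 0.53894281 -0.13238461 -0.02048904] 1.0034533360274338
[ 0.53894281 -0.13238461 -0.02048904]
FL [[ 0.46213108 -0.02478834  0.032     ]] lever [[ 0.48183595 -0.08820535  0.032     ]]
FR [[ 0.4577877  -0.23674384  0.032     ]] lever [[ 0.48007402 -0.1741873   0.032     ]]
BL [[ 0.62009791 -0.02802538  0.032     ]] lever [[ 0.5978116  -0.09058192  0.032     ]]
BR [[ 0.61575454 -0.23998088  0.032     ]] lever [[ 0.59604967 -0.17656387  0.032     ]]
```

Call:
drive_tool(increments=[{"delta_pos": [24,-20.6,5],"turn": 0,"jaw": -1},{"delta_pos": [24,-20.6,5],"turn": 0,"jaw": -1},{"delta_pos": [24,-20.6,5],"turn": 0,"jaw": -1},{"delta_pos": [24,-20.6,5],"turn": 0,"jaw": -1},{"delta_pos": [24,-20.6,5],"turn": 0,"jaw": -1},{"delta_pos": [24,-20.6,5],"turn": 0,"jaw": -1},{"delta_pos": [24,-20.6,5],"turn": 0,"jaw": -1},{"delta_pos": [24,-20.6,5],"turn": 0,"jaw": -1}], grip_force=20)

```text
time: 0.77
tool_pos: [0.3157, -0.4431, 0.3639]
tcp_rot: [-3.115, -0.402, 0.0]
wrist_force: [0.6, -0.2, -0.1]
width: 0.002
grip_force: 0.0
```

Call:
drive_tool(increments=[{"delta_pos": [24,-20.6,5],"turn": 0,"jaw": -1},{"delta_pos": [24,-20.6,5],"turn": 0,"jaw": -1},{"delta_pos": [24,-20.6,5],"turn": 0,"jaw": -1},{"delta_pos": [24,-20.6,5],"turn": 0,"jaw": -1},{"delta_pos": [24,-20.6,5],"turn": 0,"jaw": -1},{"delta_pos": [24,-20.6,5],"turn": 0,"jaw": -1},{"delta_pos": [24,-20.6,5],"turn": 0,"jaw": -1},{"delta_pos": [24,-20.6,5],"turn": 0,"jaw": -1}])

```text
time: 1.43
tool_pos: [0.4595, -0.235, 0.3241]
tcp_rot: [-3.115, -0.402, 0.001]
wrist_force: [0.4, -0.0, -0.4]
width: 0.004
grip_force: 0.0
```

Call:
drive_tool(increments=[{"delta_pos": [0,0,0],"turn": -0.1176,"jaw": -1},{"delta_pos": [0,0,0],"turn": -0.1176,"jaw": -1},{"delta_pos": [0,0,0],"turn": -0.1176,"jaw": -1},{"delta_pos": [0,0,0],"turn": -0.1176,"jaw": -1},{"delta_pos": [0,0,0],"turn": -0.1176,"jaw": -1},{"delta_pos": [0,0,0],"turn": -0.1176,"jaw": -1},{"delta_pos": [0,0,0],"turn": -0.1176,"jaw": -1},{"delta_pos": [0,0,0],"turn": -0.1176,"jaw": -1}])

```text
time: 2.1
tool_pos: [0.4589, -0.2364, 0.3241]
tcp_rot: [-2.589, -1.778, 0.001]
wrist_force: [-0.6, 0.7, 0.5]
width: 0.001
grip_force: 0.0
```

Call:
drive_tool(increments=[{"delta_pos": [0,0,5],"turn": -0.1176,"jaw": -1},{"delta_pos": [0,0,5],"turn": -0.1176,"jaw": -1},{"delta_pos": [0,0,5],"turn": -0.1176,"jaw": -1},{"delta_pos": [0,0,5],"turn": 0,"jaw": -1},{"delta_pos": [0,0,0],"turn": 0,"jaw": -1}])

```text
time: 2.52
tool_pos: [0.4585, -0.2362, 0.3032]
tcp_rot: [-2.246, -2.193, 0.001]
wrist_force: [-0.5, 0.4, 0.1]
width: -0.002
grip_force: 0.0
```

```bash
cat >> h.py <<'E'
def st():
    from workcell import bot
    from scipy.spatial.transform import Rotation as R
    s=bot.read_state();M=R.from_rotvec(s["tcp_rot"]).as_matrix()
    print(round(s["time"],2),"pos",(s["tool_pos"]*1e3).round(1),"yaw",np.arctan2(M[1,0],M[0,0]).round(4),"F",s["wrist_force"].round(2),"w",round(s["width"],2),"q",s["q"].round(2))
    return s["tool_pos"],M
def to(t):
    p,M=st();print("tool delta mm",(M.T@(np.array(t)-p)*1e3).round(1))
E
python3 -c "
from h import *
to([.4578,-.2387,.215])"
```

```text
2.52 pos [ 458.5 -236.2  303.2] yaw 1.5472 F [-0.49  0.44  0.06] w -0.0 q [-0.52  0.05  2.04  0.    1.05 -0.5 ]
tool delta mm [-2.7 -0.4 88.1]
```

Call:
drive_tool(increments=[{"delta_pos": [-1,0,30],"turn": 0,"jaw": -1},{"delta_pos": [-1,0,30],"turn": 0,"jaw": -1},{"delta_pos": [0,0,20],"turn": 0,"jaw": -1},{"delta_pos": [0,0,10],"turn": 0,"jaw": -1},{"delta_pos": [0,0,3],"turn": 0,"jaw": -1},{"delta_pos": [0,0,0],"turn": 0,"jaw": -1}])

```text
time: 3.02
tool_pos: [0.459, -0.2385, 0.2112]
tcp_rot: [-2.244, -2.196, 0.001]
wrist_force: [-0.6, 0.4, 1.2]
width: 0.002
grip_force: 0.0
```

Call:
drive_tool(increments=[{"delta_pos": [0,0,1],"turn": 0,"jaw": -1},{"delta_pos": [0,0,1],"turn": 0,"jaw": -1},{"delta_pos": [0,0,1],"turn": 0,"jaw": -1},{"delta_pos": [0,0,0],"turn": 0,"jaw": -1}])

```text
time: 3.35
tool_pos: [0.4595, -0.2388, 0.2096]
tcp_rot: [2.243, 2.197, 0.001]
wrist_force: [-0.1, -0.1, 0.4]
width: 0.002
grip_force: 0.0
```

Call:
drive_tool(increments=[{"delta_pos": [0,0,0.5],"turn": 0,"jaw": -1},{"delta_pos": [0,0,0.5],"turn": 0,"jaw": -1},{"delta_pos": [0,0,0],"turn": 0,"jaw": -1}])

```text
time: 3.6
tool_pos: [0.4591, -0.2385, 0.2078]
tcp_rot: [2.244, 2.198, 0.0]
wrist_force: [-0.2, -0.4, -0.1]
width: -0.003
grip_force: 0.0
```

Call:
drive_tool(increments=[{"delta_pos": [0,0,0.5],"turn": 0,"jaw": -1},{"delta_pos": [0,0,0.5],"turn": 0,"jaw": -1},{"delta_pos": [0,0,0],"turn": 0,"jaw": -1}])

```text
time: 3.85
tool_pos: [0.459, -0.2385, 0.2065]
tcp_rot: [-2.244, -2.198, 0.0]
wrist_force: [-0.5, -0.5, -0.3]
width: -0.0
grip_force: 0.0
```

Call:
drive_tool(increments=[{"delta_pos": [0,0,0.5],"turn": 0,"jaw": -1},{"delta_pos": [0,0,0.5],"turn": 0,"jaw": -1},{"delta_pos": [0,0,0],"turn": 0,"jaw": -1}])

```text
time: 4.1
tool_pos: [0.459, -0.2385, 0.2055]
tcp_rot: [-2.244, -2.198, 0.0]
wrist_force: [-0.5, -0.5, -0.8]
width: 0.005
grip_force: 0.0
```

Call:
drive_tool(increments=[{"delta_pos": [0,0,0.5],"turn": 0,"jaw": -1},{"delta_pos": [0,0,0.5],"turn": 0,"jaw": -1},{"delta_pos": [0,0,0],"turn": 0,"jaw": -1}])

```text
time: 4.35
tool_pos: [0.4592, -0.2386, 0.2051]
tcp_rot: [-2.244, -2.199, 0.0]
wrist_force: [-1.3, 1.3, 3.3]
width: -0.005
grip_force: 1.9
```

Call:
drive_tool(increments=[{"delta_pos": [0,0,0.5],"turn": 0,"jaw": -1},{"delta_pos": [0,0,0.5],"turn": 0,"jaw": -1},{"delta_pos": [0,0,0],"turn": 0,"jaw": -1}])

```text
time: 4.6
tool_pos: [0.4592, -0.2387, 0.2048]
tcp_rot: [-2.244, -2.199, 0.0]
wrist_force: [-3.5, 1.0, 11.0]
width: 0.001
grip_force: 5.1
```

Call:
drive_tool(increments=[{"delta_pos": [0,0,-10],"turn": 0,"jaw": -1},{"delta_pos": [0,0,-20],"turn": 0,"jaw": -1},{"delta_pos": [0,31.3,0],"turn": 0,"jaw": -1},{"delta_pos": [0,31.3,0],"turn": 0,"jaw": -1},{"delta_pos": [0,31.3,0],"turn": 0,"jaw": -1},{"delta_pos": [0,31.3,0],"turn": 0,"jaw": -1},{"delta_pos": [0,31.3,0],"turn": 0,"jaw": -1},{"delta_pos": [0,0,0],"turn": 0,"jaw": -1}])

```text
time: 5.27
tool_pos: [0.6207, -0.2419, 0.2347]
tcp_rot: [2.238, 2.196, 0.005]
wrist_force: [0.8, -0.4, 0.8]
width: -0.002
grip_force: 0.0
```

Call:
drive_tool(increments=[{"delta_pos": [0,0,10],"turn": 0,"jaw": -1},{"delta_pos": [0,0,10],"turn": 0,"jaw": -1},{"delta_pos": [0,0,5],"turn": 0,"jaw": -1},{"delta_pos": [0,0,1],"turn": 0,"jaw": -1},{"delta_pos": [0,0,1],"turn": 0,"jaw": -1},{"delta_pos": [0,0,0],"turn": 0,"jaw": -1}])

```text
time: 5.77
tool_pos: [0.6147, -0.2418, 0.2063]
tcp_rot: [-2.244, -2.197, 0.001]
wrist_force: [-0.3, 0.5, -0.4]
width: 0.002
grip_force: 0.0
```

Call:
drive_tool(increments=[{"delta_pos": [0,0,0.5],"turn": 0,"jaw": -1},{"delta_pos": [0,0,0.5],"turn": 0,"jaw": -1},{"delta_pos": [0,0,0],"turn": 0,"jaw": -1}])

```text
time: 6.02
tool_pos: [0.6156, -0.2418, 0.2061]
tcp_rot: [2.244, 2.198, 0.0]
wrist_force: [0.3, 0.5, -0.4]
width: -0.003
grip_force: 0.0
```

Call:
drive_tool(increments=[{"delta_pos": [0,0,0.5],"turn": 0,"jaw": -1},{"delta_pos": [0,0,0.5],"turn": 0,"jaw": -1},{"delta_pos": [0,0,0],"turn": 0,"jaw": -1}])

```text
time: 6.27
tool_pos: [0.6157, -0.2418, 0.2049]
tcp_rot: [2.244, 2.198, 0.0]
wrist_force: [0.7, -0.5, 1.2]
width: 0.001
grip_force: 0.6
```

Call:
drive_tool(increments=[{"delta_pos": [0,0,0.5],"turn": 0,"jaw": -1},{"delta_pos": [0,0,0.5],"turn": 0,"jaw": -1},{"delta_pos": [0,0,0],"turn": 0,"jaw": -1}])

```text
time: 6.52
tool_pos: [0.6158, -0.2419, 0.204]
tcp_rot: [2.243, 2.198, 0.0]
wrist_force: [-0.6, 0.3, 2.4]
width: 0.001
grip_force: 1.4
```

Call:
drive_tool(increments=[{"delta_pos": [0,0,0.3],"turn": 0,"jaw": -1},{"delta_pos": [0,0,0],"turn": 0,"jaw": -1},{"delta_pos": [0,0,0],"turn": 0,"jaw": -1}])

```text
time: 6.77
tool_pos: [0.6158, -0.2419, 0.2037]
tcp_rot: [2.243, 2.198, 0.0]
wrist_force: [0.3, -0.1, 3.0]
width: -0.002
grip_force: 1.5
```

Call:
drive_tool(increments=[{"delta_pos": [0,0,0.5],"turn": 0,"jaw": -1},{"delta_pos": [0,0,0.5],"turn": 0,"jaw": -1},{"delta_pos": [0,0,0],"turn": 0,"jaw": -1}])

```text
time: 7.02
tool_pos: [0.6159, -0.242, 0.2027]
tcp_rot: [2.243, 2.198, 0.001]
wrist_force: [0.4, -2.6, 4.1]
width: 0.005
grip_force: 1.8
```

Call:
drive_tool(increments=[{"delta_pos": [0,0,0.5],"turn": 0,"jaw": -1},{"delta_pos": [0,0,0.5],"turn": 0,"jaw": -1},{"delta_pos": [0,0,0],"turn": 0,"jaw": -1}])

```text
time: 7.27
tool_pos: [0.616, -0.242, 0.2022]
tcp_rot: [2.243, 2.198, 0.001]
wrist_force: [-0.3, -1.4, 5.9]
width: -0.001
grip_force: 3.1
```

Call:
drive_tool(increments=[{"delta_pos": [0,0,0.5],"turn": 0,"jaw": -1},{"delta_pos": [0,0,0.5],"turn": 0,"jaw": -1},{"delta_pos": [0,0,0],"turn": 0,"jaw": -1}])

```text
time: 7.52
tool_pos: [0.616, -0.242, 0.202]
tcp_rot: [2.243, 2.198, 0.001]
wrist_force: [-1.4, -0.9, 9.6]
width: 0.003
grip_force: 4.9
```

BR sank about 3.4 mm, from 205.4 to 202.0. FR moved only 0.3 mm under 11 N, so BR is the rocking corner. I'll go to its lever.

Call:
drive_tool(increments=[{"delta_pos": [0,0,-10],"turn": 0,"jaw": -1},{"delta_pos": [0,0,-30],"turn": 0,"jaw": -1},{"delta_pos": [0,0,-35],"turn": 0,"jaw": -1},{"delta_pos": [0,0,0],"turn": 0,"jaw": -1},{"delta_pos": [32.5,-10.7,0],"turn": 0,"jaw": -1},{"delta_pos": [32.5,-10.7,0],"turn": 0,"jaw": -1},{"delta_pos": [0,0,0],"turn": 0,"jaw": -1},{"delta_pos": [0,0,0],"turn": 0,"jaw": -1}])

```text
time: 8.18
tool_pos: [0.5944, -0.1745, 0.2745]
tcp_rot: [-2.24, -2.199, 0.002]
wrist_force: [0.1, -0.6, 0.1]
width: -0.002
grip_force: 0.0
```

```bash
python3 -c "
from h import *
to([.5960,-.1766,.2265])
from workcell import bot
c=bot.read_camera('side')['pixels'][150:330,222:402,::-1]
cv2.imwrite('pics/s1.png',cv2.resize(c,None,fx=3.2,fy=3.2,interpolation=2))"
```

```text
8.18 pos [ 594.4 -174.5  274.5] yaw 1.5527 F [ 0.12 -0.56  0.09] w -0.0 q [-0.33  0.27  1.85  0.    1.03 -0.31]
tool delta mm [-2.1  1.8 48. ]
```

View pics/s1.png

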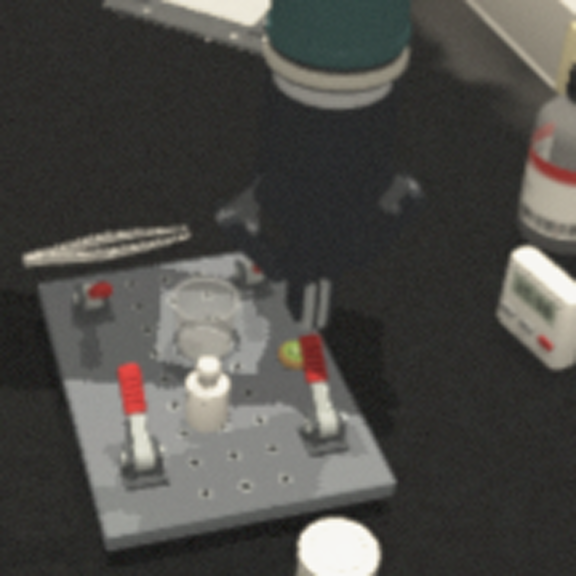

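The shut fingertips at crop (315,305) are in line above the BR sleeve at (313,355). The weight and beaker are clear. I'll press the lever down.

Call:
drive_tool(increments=[{"delta_pos": [-1,0,6],"turn": 0,"jaw": -1},{"delta_pos": [-1,0,6],"turn": 0,"jaw": -1},{"delta_pos": [0,0,4],"turn": 0,"jaw": -1},{"delta_pos": [0,0,3],"turn": 0,"jaw": -1},{"delta_pos": [0,0,3],"turn": 0,"jaw": -1},{"delta_pos": [0,0,3],"turn": 0,"jaw": -1},{"delta_pos": [0,0,0],"turn": 0,"jaw": -1}])

```text
time: 8.82
tool_pos: [0.596, -0.1789, 0.2503]
tcp_rot: [2.244, 2.197, 0.001]
wrist_force: [1.3, -0.2, 4.1]
width: -0.002
grip_force: 1.2
```

Call:
drive_tool(increments=[{"delta_pos": [0,0,2.5],"turn": 0,"jaw": -1},{"delta_pos": [0,0,2.5],"turn": 0,"jaw": -1},{"delta_pos": [0,0,2.5],"turn": 0,"jaw": -1},{"delta_pos": [0,0,2.5],"turn": 0,"jaw": -1},{"delta_pos": [0,0,0],"turn": 0,"jaw": -1}])

```text
time: 9.23
tool_pos: [0.5953, -0.1783, 0.2396]
tcp_rot: [-2.244, -2.198, 0.0]
wrist_force: [1.0, 0.6, 2.8]
width: 0.0
grip_force: 0.9
```

Call:
drive_tool(increments=[{"delta_pos": [0,0,2],"turn": 0,"jaw": -1},{"delta_pos": [0,0,2],"turn": 0,"jaw": -1},{"delta_pos": [0,0,2],"turn": 0,"jaw": -1},{"delta_pos": [0,0,2],"turn": 0,"jaw": -1},{"delta_pos": [0,0,0],"turn": 0,"jaw": -1}])

```text
time: 9.65
tool_pos: [0.5952, -0.1781, 0.2317]
tcp_rot: [-2.243, -2.198, 0.0]
wrist_force: [-0.1, 1.3, 2.2]
width: 0.001
grip_force: 1.0
```

Call:
drive_tool(increments=[{"delta_pos": [0,0,1],"turn": 0,"jaw": -1},{"delta_pos": [0,0,1],"turn": 0,"jaw": -1},{"delta_pos": [0,0,1],"turn": 0,"jaw": -1},{"delta_pos": [0,0,1],"turn": 0,"jaw": -1},{"delta_pos": [0,0,0],"turn": 0,"jaw": -1}])

```text
time: 10.07
tool_pos: [0.5953, -0.1782, 0.2281]
tcp_rot: [-2.244, -2.198, 0.0]
wrist_force: [-0.2, 1.7, 2.6]
width: -0.003
grip_force: 1.4
```

Call:
drive_tool(increments=[{"delta_pos": [0,0,0.5],"turn": 0,"jaw": -1},{"delta_pos": [0,0,0.5],"turn": 0,"jaw": -1},{"delta_pos": [0,0,0],"turn": 0,"jaw": -1}])

```text
time: 10.32
tool_pos: [0.5954, -0.1782, 0.2273]
tcp_rot: [-2.244, -2.198, 0.0]
wrist_force: [-1.5, 3.3, 4.2]
width: 0.007
grip_force: 1.8
```

Call:
drive_tool(increments=[{"delta_pos": [0,0,0.5],"turn": 0,"jaw": -1},{"delta_pos": [0,0,0.5],"turn": 0,"jaw": -1},{"delta_pos": [0,0,0],"turn": 0,"jaw": -1}])

```text
time: 10.57
tool_pos: [0.5954, -0.1782, 0.2267]
tcp_rot: [-2.244, -2.198, 0.0]
wrist_force: [-1.7, 3.6, 6.0]
width: -0.001
grip_force: 3.0
```

Call:
drive_tool(increments=[{"delta_pos": [0,0,0.5],"turn": 0,"jaw": -1},{"delta_pos": [0,0,0.5],"turn": 0,"jaw": -1},{"delta_pos": [0,0,0],"turn": 0,"jaw": -1}])

```text
time: 10.82
tool_pos: [0.5955, -0.1782, 0.2265]
tcp_rot: [-2.244, -2.199, 0.0]
wrist_force: [-3.7, 4.2, 10.8]
width: 0.001
grip_force: 5.2
```

Call:
drive_tool(increments=[{"delta_pos": [0,0,0.5],"turn": 0,"jaw": -1},{"delta_pos": [0,0,0.5],"turn": 0,"jaw": -1},{"delta_pos": [0,0,0],"turn": 0,"jaw": -1},{"delta_pos": [0,0,0],"turn": 0,"jaw": -1}])

```text
time: 11.15
tool_pos: [0.5955, -0.1782, 0.2264]
tcp_rot: [-2.244, -2.199, -0.0]
wrist_force: [-5.2, 5.2, 14.0]
width: 0.002
grip_force: 7.4
```

Call:
drive_tool(increments=[{"delta_pos": [0,0,0.5],"turn": 0,"jaw": -1},{"delta_pos": [0,0,0.5],"turn": 0,"jaw": -1},{"delta_pos": [0,0,0],"turn": 0,"jaw": -1},{"delta_pos": [0,0,0],"turn": 0,"jaw": -1}])

```text
time: 11.48
tool_pos: [0.5956, -0.1782, 0.2262]
tcp_rot: [-2.244, -2.199, -0.0]
wrist_force: [-7.2, 5.9, 19.3]
width: 0.004
grip_force: 9.6
```

Call:
drive_tool(increments=[{"delta_pos": [0,0,-5],"turn": 0,"jaw": -1},{"delta_pos": [0,0,-20],"turn": 0,"jaw": -1},{"delta_pos": [0,0,-30],"turn": 0,"jaw": -1},{"delta_pos": [-32,10.5,0],"turn": 0,"jaw": -1},{"delta_pos": [-32,10.5,0],"turn": 0,"jaw": -1},{"delta_pos": [0,0,0],"turn": 0,"jaw": -1},{"delta_pos": [0,0,0],"turn": 0,"jaw": -1}])

```text
time: 12.07
tool_pos: [0.6151, -0.2447, 0.2778]
tcp_rot: [2.246, 2.196, -0.001]
wrist_force: [0.7, 0.1, -0.0]
width: 0.003
grip_force: 0.0
```

```bash
python3 -c "
from h import *
to([.6158,-.2419,.2070])
from workcell import bot
c=bot.read_camera('side')['pixels'][200:340,222:362,::-1]
cv2.imwrite('pics/s2.png',cv2.resize(c,None,fx=4,fy=4,interpolation=2))"
```

```text
12.07 pos [ 615.1 -244.7  277.8] yaw 1.5481 F [ 0.73  0.12 -0.03] w 0.0 q [-0.42  0.34  1.75 -0.    1.05 -0.39]
tool delta mm [ 2.9  0.6 70.8]
```

View pics/s2.png

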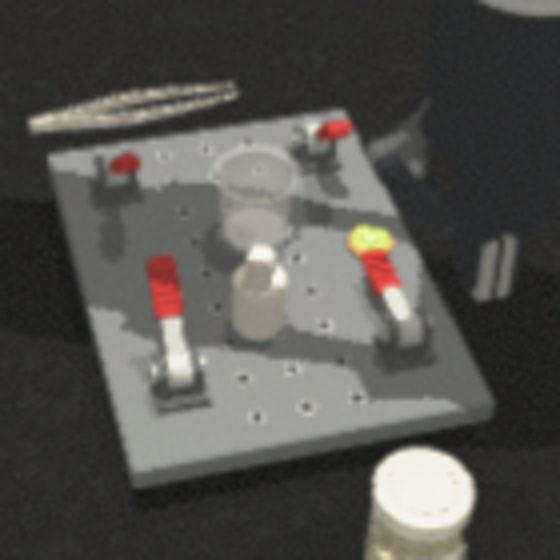

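The BR lever is now flat, with its sleeve at (380,268) lying along the plate. The other three are up and the loose items haven't moved. I'll press BR again.

Call:
drive_tool(increments=[{"delta_pos": [0,0,20],"turn": 0,"jaw": -1},{"delta_pos": [0,0,20],"turn": 0,"jaw": -1},{"delta_pos": [0,0,20],"turn": 0,"jaw": -1},{"delta_pos": [0,0,7],"turn": 0,"jaw": -1},{"delta_pos": [0,0,0],"turn": 0,"jaw": -1},{"delta_pos": [0,0,0],"turn": 0,"jaw": -1}])

```text
time: 12.62
tool_pos: [0.6148, -0.242, 0.2108]
tcp_rot: [-2.242, -2.198, 0.001]
wrist_force: [1.2, -0.3, 0.7]
width: -0.0
grip_force: 0.0
```

Call:
drive_tool(increments=[{"delta_pos": [0,0,0.5],"turn": 0,"jaw": -1},{"delta_pos": [0,0,0.5],"turn": 0,"jaw": -1},{"delta_pos": [0,0,0],"turn": 0,"jaw": -1}])

```text
time: 12.87
tool_pos: [0.6158, -0.2429, 0.2119]
tcp_rot: [2.242, 2.197, 0.001]
wrist_force: [-0.1, 0.8, -0.2]
width: 0.006
grip_force: 0.0
```

Call:
drive_tool(increments=[{"delta_pos": [0,0,1.5],"turn": 0,"jaw": -1},{"delta_pos": [0,0,1.5],"turn": 0,"jaw": -1},{"delta_pos": [0,0,1.5],"turn": 0,"jaw": -1},{"delta_pos": [0,0,0],"turn": 0,"jaw": -1},{"delta_pos": [0,0,0],"turn": 0,"jaw": -1}])

```text
time: 13.28
tool_pos: [0.615, -0.2427, 0.2056]
tcp_rot: [-2.244, -2.198, 0.0]
wrist_force: [0.1, -0.2, -0.3]
width: 0.003
grip_force: 0.0
```

Call:
drive_tool(increments=[{"delta_pos": [0,0,0.5],"turn": 0,"jaw": -1},{"delta_pos": [0,0,0.5],"turn": 0,"jaw": -1},{"delta_pos": [0,0,0],"turn": 0,"jaw": -1}])

```text
time: 13.53
tool_pos: [0.6152, -0.2428, 0.2053]
tcp_rot: [-2.244, -2.199, 0.0]
wrist_force: [-0.8, 0.1, 3.3]
width: 0.003
grip_force: 1.4
```

Call:
drive_tool(increments=[{"delta_pos": [0,0,0.5],"turn": 0,"jaw": -1},{"delta_pos": [0,0,0.5],"turn": 0,"jaw": -1},{"delta_pos": [0,0,0],"turn": 0,"jaw": -1}])

```text
time: 13.78
tool_pos: [0.6152, -0.2428, 0.2051]
tcp_rot: [2.244, 2.199, -0.0]
wrist_force: [-2.8, 1.6, 7.8]
width: 0.005
grip_force: 3.8
```

Firm now. I'll match the earlier 9.6 N press, then retreat.

Call:
drive_tool(increments=[{"delta_pos": [0,0,0.5],"turn": 0,"jaw": -1},{"delta_pos": [0,0,0.2],"turn": 0,"jaw": -1},{"delta_pos": [0,0,0],"turn": 0,"jaw": -1},{"delta_pos": [0,0,0],"turn": 0,"jaw": -1}])

```text
time: 14.12
tool_pos: [0.6152, -0.2428, 0.205]
tcp_rot: [2.244, 2.199, 0.0]
wrist_force: [-4.6, 2.2, 10.4]
width: -0.006
grip_force: 5.4
```

Call:
drive_tool(increments=[{"delta_pos": [0,0,-5],"turn": 0,"jaw": -1},{"delta_pos": [0,0,-20],"turn": 0,"jaw": -1},{"delta_pos": [0,0,-30],"turn": 0,"jaw": -1},{"delta_pos": [0,0,-30],"turn": 0,"jaw": -1},{"delta_pos": [0,0,-30],"turn": 0,"jaw": -1},{"delta_pos": [-30,0,0],"turn": 0,"jaw": -1},{"delta_pos": [-30,0,0],"turn": 0,"jaw": -1},{"delta_pos": [-30,0,0],"turn": 0,"jaw": -1}])

```text
time: 14.78
tool_pos: [0.6138, -0.3333, 0.3196]
tcp_rot: [2.24, 2.199, 0.001]
wrist_force: [0.4, -0.4, 0.1]
width: 0.002
grip_force: 0.0
```

Call:
drive_tool(increments=[{"delta_pos": [-30,0,0],"turn": 0,"jaw": -1},{"delta_pos": [-30,0,0],"turn": 0,"jaw": -1},{"delta_pos": [0,0,0],"turn": 0,"jaw": -1},{"delta_pos": [0,0,0],"turn": 0,"jaw": -1},{"delta_pos": [0,0,0],"turn": 0,"jaw": -1}])

```text
time: 15.2
tool_pos: [0.6119, -0.3925, 0.3176]
tcp_rot: [-2.244, -2.197, -0.001]
wrist_force: [-0.9, 0.5, -0.1]
width: 0.002
grip_force: 0.0
```

```bash
python3 -c "
from h import *
from workcell import bot
c=bot.read_camera('top')['pixels'][172:282,262:456,::-1]
cv2.imwrite('pics/t3.png',cv2.resize(c,None,fx=4,fy=4,interpolation=2))"
```

```text
(no output)
```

View pics/t3.png

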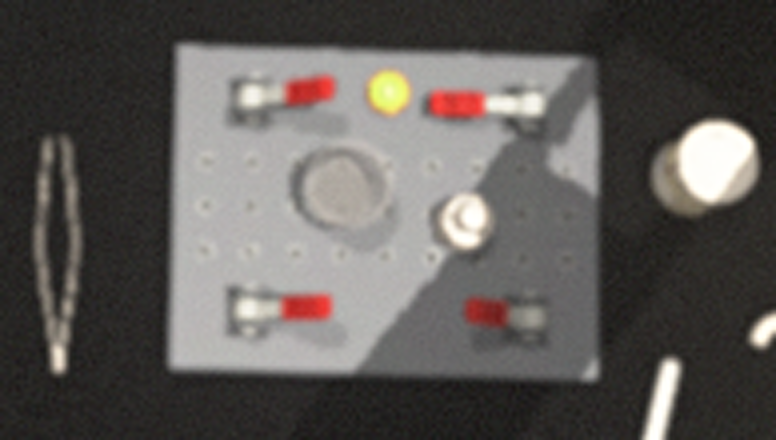

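The BR lever at (480,104) is flat and longer in view than the other three, which are still up. The weight, beaker, jar and forceps haven't moved, and the hand is clear.

```bash
python3 -c "
from workcell import bot
print(bot.finish_job())"
```

```text
the job is handed in; nothing more can be done
None
```

The back right corner was the one that rocked: it sank about 3.4 mm, its lever is now fully flat with the other three still up, and a second press at about 10 N moved it only about 0.3 mm; the hand is clear, nothing else was moved, and the job was handed in at about 15 s.

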